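# Unlatch the toasting press, lift its lid off the ball and hold it up

## Task

The bread in the toasting press is done: take the red latch tab on the front tongue of the lid, pull it sideways (to the robot's left) against its spring, and with the latch drawn lift the lid's tongue off the steel ball stud. Raise the lid smoothly, without letting it fall, until the tab is about 10 cm higher than it was, and finish while still holding it up there, steady, so that the bread can be taken out: do not let go. Leave the loaf tin, the seed jar and the white bowl where they stand.

Things in the scene. Friction and masses are not known exactly. Their poses are not given: they have to be found in the camera images.
- press: Toasting press, fixed to the worktop, yaw within 0.35 rad of facing the robot. Black base 230 x 210 mm (x by y), aluminium lid, lid top 100 mm above the worktop. Origin: centre of the underside, on the worktop; x runs from the front (tongue, ball, latch, robot side) to the hinge at the back, y to the left seen from the robot, z up. The lid's tongue, 56 mm wide, top at 91 mm, reaches to x = -188 mm.
- lid: Aluminium lid with its tongue, hinged at the back. Origin on the ball's axis at worktop height when shut, axes then the press's; opens front up, stop 1.1 rad. Hinge axis along the press's y through (122, 0, 68) mm of the press frame. Weighs 0.5 to 0.95 kg with latch; 3 to 6 N at the tab lift it; falls shut when let go. Cannot rise over 5 mm at the tab while latched. The tab swings on a 278 mm radius: 0.38 rad is about 10 cm up, 4 cm to the hinge.
- latch (a joint): Travel of the spring latch, m: 0 closed, grows as the tab is pulled to the press's +y (left seen from the robot), stop 0.018. Spring force 6 N closed, 8.7 N fully drawn. The blade clears the ball from 0.009 on; once the tongue is some 30 mm above the ball it no longer matters. Springs shut when let go.
- latch_tab (a point): Grip point on the upright red latch tab: 16 mm thick (press y) by 26 mm (press x), from 96 to 144 mm above the worktop; the point is in its middle at 126 mm, shut at (-150, 0, 126) mm in the press frame. Around it nothing stands above 100 mm. Axes as the lid's. Pinched across the 16 mm it can be pulled sideways and lifted; it may pivot between the pads as the lid tilts.
- ball_stud (a point): Centre of the steel ball, 30 mm across, on a 12 mm neck on the aluminium shelf in front of the base: (-150, 0, 62) mm in the press frame, hidden under the tongue when shut. Fixed. The latch blade grips under it.
- loaf_tin: Bystander: aluminium loaf tin with bread, 190 x 95 x 75 mm high, beside the press. Origin centre of underside, long side along its x.
- seed_jar: Bystander: amber jar with orange cap, 70 mm across, 100 mm high, beside the press. Origin centre of underside.
- ramekin: Bystander: white bowl, 80 mm across, 50 mm high, in front and to the right of the press. Origin centre of underside.

How it is judged:
By the outcome, as a careful person would: the job done as asked, in the order asked, and still so for the second after the job is handed in, while the arm keeps its last pose, push and grip.
It also fails if it takes over 35 s, if anything falls off the work surface, if the arm or the gripper's body presses on something with over 40 N, if the wrist force passes 120 N, or if a joint passes its speed limit or range.

## Robot

A 6-joint arm with a two-finger parallel gripper is mounted at the origin on the work surface. World frame = base frame: x ahead of the robot, y to its left, z up, the work surface at z = 0. Lengths are in mm, angles in degrees, forces in N, time in s.
With the tool pointing down it reaches from about 350 to 850 mm from the base axis. Payload 8.1 kg.
Tool frame: the origin (TCP) lies midway between the tips of the shut fingers; the grasp point (between the pads) lies 19 mm behind it; x points along the fingers, z is the direction in which the jaws open and shut, and the axes are right-handed (so a half turn about x gives the same grasp; the last joint's range is limited). The gripper opens to 85 mm and grips with 20 to 120 N. Pads are 22 mm wide; open, the fingers measure 114 mm over their backs; the gripper's body (76 mm by 85 mm) begins 54 mm behind the grasp point. The pads swing forward as they close: fully open they stand 13 mm farther back than shut.
Start: joints at [-81.669, 7.471, 85.268, -0, 87.261, -4.893], TCP at [137.274, -584.09, 231.292] pointing down, gripper open.
Joint ranges: [-169.43, 169.43], [-51.17, 129.36], [1.28, 143.12], [-76.62, 256.62], [0, 156.53], [-152.29, 152.29]. Speed limits (degrees/s): [136.94, 136.94, 159.86, 180, 180, 180].

## Interface

Orientations are given as [roll, pitch, yaw] about the fixed x, y, z axes, in that order (R = Rz(yaw) Ry(pitch) Rx(roll)).
In Python, from bench import r gives the robot as it stands. The module is installed in compiled form; this text tells all that it offers.
- The arm moves only by the tool servo_tool, never from a script. Its argument "commands" is a list that holds one entry, the list of rows, each a list of 7 numbers: the closure in counts, from 0 (fully open) to 255 (shut), then the shift along the tool's x, y, z in cm, then the turn, a rotation vector about the tool's x, y, z in degrees. A call has 1 to 8 rows; each row is the pose to reach, as a shift and turn from the pose commanded when the call began, along the tool's axes at that moment; what a row does not reach only later rows make up. A row lasts 1/10 s, in which the tool goes at most 50 mm and 8.59 degrees, less where a joint would pass 70% of its speed; a pose out of reach is approached as far as the arm can. A call with a gripper value outside its range is refused whole. The fingers move at their own pace and stop on an object; "force" is the grip in N (left out, the last holds). Time passes only in rows, so rows that repeat a pose let the fingers close. It gives the time, the measured TCP pose, the force and the opening at its end, in the units of the state.
- r.sense(): the state, without advancing time (a new reading comes with each control period).
- r.snapshot(name): name is "scene" or "top" or "wrist"; returns (picture, depth): 384x512x3 uint8, red, green, blue; 384x512 float32, mm along the optical axis (not along the pixel's ray), 0 where there is no reading.
- r.calibration(name): a dict with "fx", "fy", "cx", "cy" (pixels), "dist" ([k1, k2, p1, p2, k3] as OpenCV has them; the pictures are not rectified), "pose" (4x4, takes a point from camera to world coordinates). Camera axes: x right, y down, z forward; pixel columns grow to the right and rows downward; lengths in mm; the calibration is good to about 2 mm. A picture is of the moment at which its call begins: read the wrist's pose just before it. calibration takes no time and is no camera call; for the wrist camera it gives the pose at the moment of the call.
- r.hand_in(): hands the job in, once; it reports no verdict.
The state is a dict: "time": time; "joint_pos": joint angles; "qd": joint speeds; "joint_efforts": joint torques, N m; "tool_pos": TCP position; "tcp_rot": TCP orientation; "ft_force": force on the tool from outside, world axes, zero at the start; "wrist_torque": the same for the moment, N m; "finger_gap": finger opening in mm.
Only numpy, scipy, OpenCV 4.12 (cv2) and the standard library are available. Lean on these libraries where they do the work, as an engineer would, in place of code of your own. Each camera call takes 0.05 s, during which the arm holds its last target.

## Working session

There is one attempt and no reset: what is moved stays moved. The work goes in short steps, Python scripts to look and compute and a tool call to move; the robot and the scene stay as the last step left them, time stands still between calls to the robot, and variables do not carry over. Pictures are saved under pics/ and viewed, and the job is handed in when it is done.

Besides the shell and the picture viewer there is one more tool, called after ">>>" in YAML: its name, and indented under it one key for each argument. servo_tool: Moves the arm, as the interface text tells. Its arguments: {"type":"object","properties":{"commands":{"type":"array","items":{"type":"array","items":{"type":"array","items":{"type":"number"}}}},"force":{"type":"number"}},"required":["commands"]}

```bash
mkdir -p pics; python3 - <<'E'
from bench import r
import cv2,numpy as np
for n in("scene","top"):
    p,d=r.snapshot(n); cv2.imwrite(f"pics/{n}0.png",p[:,:,::-1]); np.savez(f"{n}0.npz",p=p,d=d)
    c=r.calibration(n); print(n,c)
print(r.sense())
E
```

```text
scene {'fx': 357.1329117049322, 'fy': 357.1329117049322, 'cx': 260.0821323167324, 'cy': 189.12854454823957, 'dist': array([0.01212062, 0.        , 0.        , 0.        , 0.        ]), 'pose': array([[ 2.36825747e-01,  7.36786035e-01, -6.33292905e-01,
         1.08048493e+03],
       [ 9.71535410e-01, -1.83421616e-01,  1.49918171e-01,
        -8.37756861e+01],
       [-5.70199292e-03, -6.50770965e-01, -7.59252684e-01,
         7.20115485e+02],
       [ 0.00000000e+00,  0.00000000e+00,  0.00000000e+00,
         1.00000000e+00]])}
top {'fx': 417.99584183715206, 'fy': 417.99584183715206, 'cx': 257.02514937539286, 'cy': 199.42883158195548, 'dist': array([-0.13671175,  0.        ,  0.        ,  0.        ,  0.        ]), 'pose': array([[-3.11442024e-03, -9.91492222e-01,  1.30128685e-01,
         4.48770324e+02],
       [-9.99746941e-01,  1.88006138e-04, -2.24948518e-02,
         5.24422019e+01],
       [ 2.22790056e-02, -1.30165813e-01, -9.91241901e-01,
         1.04095314e+03],
       [ 0.00000000e+00,  0.00000000e+00,  0.00000000e+00,
         1.00000000e+00]])}
{'time': 0.1, 'joint_pos': array([-8.16673119e+01,  7.51115732e+00,  8.53245266e+01,  1.35769051e-03,
        8.72609689e+01, -4.89133421e+00]), 'qd': array([-0.0919883 , -0.13672476, -0.08243304, -0.14747249, -0.09658916,
        0.05841721]), 'joint_efforts': array([ 4.77475278e-04, -5.70947385e+01, -5.01944661e+01, -3.61722505e-04,
        8.12468788e-03, -2.66422643e-05]), 'tool_pos': array([ 137.23034258, -583.58119019,  230.33115219]), 'tcp_rot': array([174.30486535,  89.90333761,  97.52882165]), 'ft_force': array([ 0.5685002 , -0.62519642, -0.08393519]), 'wrist_torque': array([-0.01925137, -0.05063134,  0.00521264]), 'finger_gap': 85.4337861328288}
```

View pics/scene0.png

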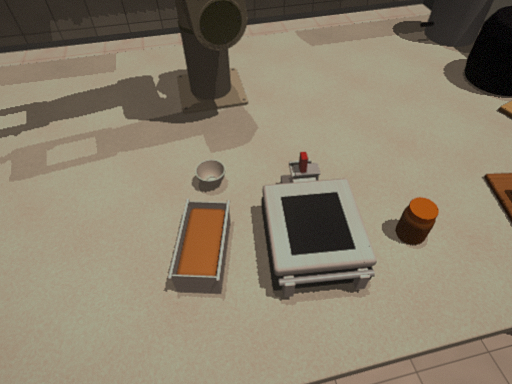

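View pics/top0.png

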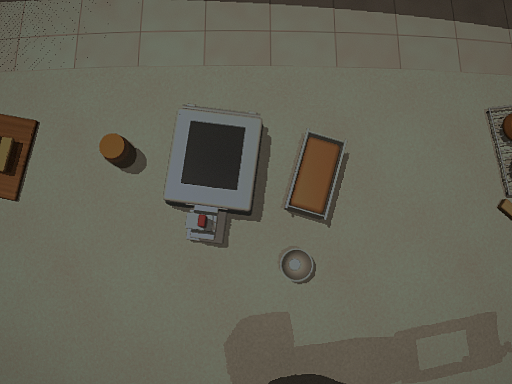

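The scene view shows the red tab at about (304,160) and the press behind it. The top view shows the tab at about (202,221), the tin at (315,175), the jar at (115,150) and the bowl at (297,264). Next I measure the tab and the yaw.

```bash
cat > h.py <<'E'
import numpy as np,cv2
from bench import r
def ray(n,uv,c=None):
    c=c or r.calibration(n)
    K=np.array([[c['fx'],0,c['cx']],[0,c['fy'],c['cy']],[0,0,1]])
    x=cv2.undistortPoints(np.array(uv,float).reshape(-1,1,2),K,c['dist']).reshape(-1,2)
    d=np.c_[x,np.ones(len(x))]@c['pose'][:3,:3].T
    return c['pose'][:3,3],d
def onz(n,uv,z,c=None):
    o,d=ray(n,uv,c); return o+d*((z-o[2])/d[:,2])[:,None]
def tri(a,b):
    (o1,d1),(o2,d2)=a,b
    d1=d1[0]/np.linalg.norm(d1);d2=d2[0]/np.linalg.norm(d2)
    s=np.linalg.lstsq(np.c_[d1,-d2],o2-o1,rcond=None)[0]
    p,q=o1+s[0]*d1,o2+s[1]*d2
    return (p+q)/2,np.linalg.norm(p-q)
def red(p):
    h=cv2.cvtColor(p,cv2.COLOR_RGB2HSV)
    m=(((h[...,0]<6)|(h[...,0]>172))&(h[...,1]>140)&(h[...,2]>60)).astype(np.uint8)
    return m
E
python3 - <<'E'
from h import *
cs={}
for n in("scene","top"):
    f=np.load(f"{n}0.npz");p,d=f['p'],f['d']
    k,l,s,c=cv2.connectedComponentsWithStats(red(p))
    for i in range(1,k):
        if s[i,4]>15: print(n,s[i],c[i])
    x0,y0=((190,205) if n=="top" else (285,140))
    i=max((i for i in range(1,k) if x0<c[i][0]<x0+40 and y0<c[i][1]<y0+40),key=lambda i:s[i,4])
    cs[n]=c[i]
    ys,xs=np.nonzero(l==i); 
    cal=r.calibration(n);o,dd=ray(n,np.c_[xs,ys]);z=d[ys,xs]
    P=o+dd*z[:,None]; P=P[z>0]
    print("pts min/med/max",np.percentile(P,[2,50,98],axis=0).round(1).tolist())
    t=P[P[:,2]>P[:,2].max()-6]; print("top pts",t.mean(0),len(t))
    if n=="top":
        g=cv2.cvtColor(p,cv2.COLOR_RGB2GRAY)
        m=((g<60)).astype(np.uint8); 
        k,l,s,c=cv2.connectedComponentsWithStats(m)
        i=l[158,212];print(s[i])
        cn=max(cv2.findContours((l==i).astype(np.uint8),0,1)[0],key=cv2.contourArea)
        box=cv2.boxPoints(cv2.minAreaRect(cn)); q=onz(n,box,100);print(q.round(1))
        for a in range(4):
            v=q[(a+1)%4]-q[a];print(np.linalg.norm(v),np.degrees(np.arctan2(v[1],v[0])))
print(tri(ray("scene",cs["scene"]),ray("top",cs["top"])))
for n in cs:
    f=np.load(f"{n}0.npz")['p'];x,y=cs[n].astype(int)
    cv2.imwrite(f"pics/{n}_z.png",cv2.resize(f[y-30:y+30,x-40:x+40,::-1],None,fx=10,fy=10,interpolation=0))
E
```

```text
scene [300 152   8  20  99] [303.46464646 160.6969697 ]
pts min/med/max [[512.9, 145.0, 103.3], [533.7, 150.8, 140.1], [536.8, 158.2, 144.5]]
top pts [524.61818788 151.48261424 142.72022479] 52
top [198 215   8  12  74] [201.22972973 219.98648649]
pts min/med/max [[511.2, 144.5, 139.3], [522.0, 152.7, 142.8], [532.9, 159.5, 145.3]]
top pts [521.97700329 152.29514011 142.69481989] 70
[ 181  121   64   69 3500]
[[611.3 205.8 100. ]
 [760.9 189.4 100. ]
 [742.1  59.1 100. ]
 [593.5  78.6 100. ]]
150.5182698372333 -6.274230060058532
131.63355188265163 -98.22181817356629
149.8498709079992 172.50800304730097
128.42822183056418 82.04300869045012
(array([523.3836379 , 153.95906412, 125.16872309]), np.float64(0.7793248232642814))
```

```bash
cd pics; python3 -c "
import cv2,numpy as np
a=cv2.imread('scene_z.png');b=cv2.imread('top_z.png')
cv2.imwrite('zz.png',cv2.resize(np.hstack([a,b]),(800,300)))"
```

```text
(no output)
```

View pics/zz.png

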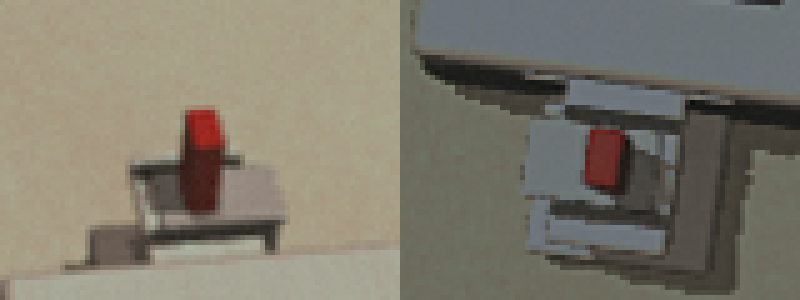

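```bash
cat >> h.py <<'E'
from scipy.spatial.transform import Rotation as Ro
def cur(s=None):
    s=s or r.sense()
    return np.array(s['tool_pos']),Ro.from_euler('xyz',s['tcp_rot'],degrees=True)
YAW=-7.1
def goal(sign=1,tilt=0):
    a=np.radians(YAW); X=np.array([np.cos(a),np.sin(a),0]);Y=np.array([-np.sin(a),np.cos(a),0])
    x=np.array([0,0,-1.]);z=sign*Y;y=np.cross(z,x)
    return X,Y,Ro.from_rotvec(-Y*np.radians(tilt))*Ro.from_matrix(np.c_[x,y,z])
def rel(p,R,s=None):
    p0,R0=cur(s)
    return (R0.inv().apply(p-p0)/10).round(2),(R0.inv()*R).as_rotvec(degrees=True).round(1)
E
python3 - <<'E'
from h import *
p,R=cur();print(R.as_matrix().round(3))
for s in(1,-1):
    X,Y,G=goal(s);print(s,rel(np.array([522,152,200.]),G))
E
```

```text
[[-0.     0.973  0.229]
 [ 0.002  0.229 -0.973]
 [-1.     0.    -0.002]]
1 (array([  3.15,  54.28, -62.8 ]), array([-1.597e+02, -0.000e+00, -1.000e-01]))
-1 (array([  3.15,  54.28, -62.8 ]), array([20.3, -0.1,  0. ]))
```

>>> servo_tool:
  commands:
    - [[0,0,2,-2.3,0,0,0],[0,0,5,-5.8,1,0,0],[0,0,8,-9.3,3,0,0],[0,0,11,-12.7,5,0,0],[0,0,14,-16.2,7,0,0],[0,0,17,-19.7,9,0,0],[0,0,20,-23.1,10,0,0],[0,0,22,-25.4,10,0,0]]

```text
time: 0.9
tool_pos: [294.0, -284.0, 230.9]
tcp_rot: [159.6, 90.0, 72.8]
ft_force: [0.4, -0.5, 0.7]
finger_gap: 85.0
```

```bash
python3 - <<'E'
from h import *
X,Y,G=goal(-1);print(rel(np.array([522,152,200.]),G))
E
```

```text
(array([  3.13,  25.23, -42.24]), array([10.3, -0. , -0. ]))
```

>>> servo_tool:
  commands:
    - [[0,0,2,-3.4,1,0,0],[0,0,4,-6.8,2,0,0],[0,0,6,-10.1,3,0,0],[0,0,8,-13.5,4,0,0],[0,0,10,-16.9,5,0,0],[0,0,12,-20.3,6,0,0],[0,0,14,-23.7,7,0,0],[0,0,15.5,-26,8,0,0]]

```text
time: 1.7
tool_pos: [433.8, -15.8, 231.0]
tcp_rot: [-145.5, 90.0, 119.8]
ft_force: [-0.7, -0.3, -0.0]
finger_gap: 85.2
```

```bash
python3 - <<'E'
from h import *
X,Y,G=goal(-1);print(rel(np.array([522,152,200.]),G))
E
```

```text
(array([  3.1 ,   7.4 , -17.45]), array([ 2.4, -0. ,  0. ]))
```

>>> servo_tool:
  commands:
    - [[0,0.4,1.4,-3.4,1,0,0],[0,1,2.8,-6.8,1.5,0,0],[0,1.6,4.3,-10.2,2,0,0],[0,2.2,5.7,-13.5,2.4,0,0],[0,2.8,6.8,-16,2.4,0,0],[0,3.1,7.4,-17.4,2.4,0,0],[0,3.1,7.4,-17.4,2.4,0,0],[0,3.1,7.4,-17.4,2.4,0,0]]

```text
time: 2.5
tool_pos: [521.2, 148.8, 199.8]
tcp_rot: [-59.1, 89.9, -156.3]
ft_force: [-0.4, 0.1, 0.2]
finger_gap: 85.4
```

```bash
python3 - <<'E'
from h import *
s=r.sense(); print(s['joint_pos'],s['tool_pos'],s['ft_force'])
c=r.calibration("wrist");p,d=r.snapshot("wrist");cv2.imwrite("pics/w1.png",p[:,:,::-1])
m=red(p);k,l,st,ce=cv2.connectedComponentsWithStats(m)
for i in range(1,k):
    if st[i,4]>60:
        print(st[i],ce[i])
        ys,xs=np.nonzero(l==i);o,dd=ray("wrist",np.c_[xs,ys],c);z=d[ys,xs];P=(o+dd*z[:,None])[z>0]
        print(np.percentile(P,[2,50,98],axis=0).round(1).tolist())
        t=P[P[:,2]>140];print(len(t)); 
        if len(t)>20:
            rc=cv2.minAreaRect(t[:,:2].astype(np.float32));print(rc)
X,Y,G=goal(-1);print(rel(np.array([522,152,107.]),G))
E
```

```text
[ 1.05268009e+01 -4.66901956e-01  9.68356932e+01 -1.86668067e-02
  8.37101843e+01  1.07664894e+02] [521.22613827 148.81207494 199.78093331] [-0.36312112  0.13028175  0.21284377]
[243 179  22  47 669] [253.122571   204.43198804]
[[514.7, 145.2, 107.9], [527.4, 152.8, 142.7], [535.4, 159.8, 144.2]]
552
((523.7512817382812, 152.84979248046875), (14.979329109191895, 23.189971923828125), 83.16654968261719)
(array([ 9.31,  0.03, -0.37]), array([-0.1,  0. ,  0. ]))
```

View pics/w1.png

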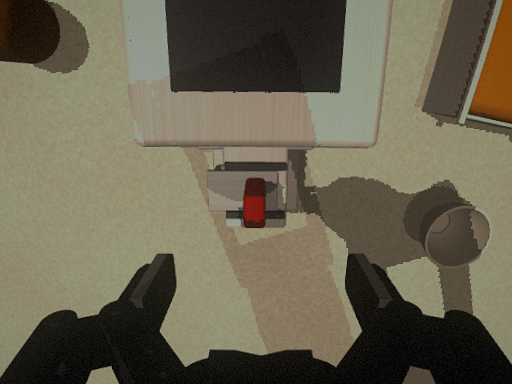

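The wrist view shows the tab at (253,204) between the open fingers, with its centre at (523.5,153). I descend and measure again.

>>> servo_tool:
  commands:
    - [[0,1,0,-0.1,0,0,0],[0,3,0.1,-0.1,0,0,0],[0,5,0.1,-0.2,0,0,0],[0,7,0.1,-0.2,0,0,0],[0,8.3,0.1,-0.2,0,0,0],[0,9,0.1,-0.2,0,0,0],[0,9,0.1,-0.2,0,0,0]]

```text
time: 3.25
tool_pos: [522.2, 150.4, 109.3]
tcp_rot: [-71.8, 89.9, -169.0]
ft_force: [-0.2, -0.7, 0.8]
finger_gap: 85.4
```

```bash
python3 - <<'E'
from h import *
s=r.sense(); print(s['tool_pos'],s['ft_force'],s['tcp_rot'])
X,Y,G=goal(-1);print(rel(np.array([523.5,152.8,107.]),G))
c=r.calibration("wrist");p,d=r.snapshot("wrist");cv2.imwrite("pics/w2.png",p[:,:,::-1])
m=red(p);ys,xs=np.nonzero(m);o,dd=ray("wrist",np.c_[xs,ys],c);z=d[ys,xs];P=(o+dd*z[:,None])[z>0]
t=P[(P[:,2]>140)&(P[:,2]<147)];print(len(t),np.percentile(t,[2,50,98],axis=0),cv2.minAreaRect(t[:,:2].astype(np.float32)))
E
```

```text
[522.24538308 150.44625783 109.30480329] [-0.24748754 -0.68182162  0.81448505] [ -71.81565563   89.90315914 -169.02088875]
(array([ 0.23,  0.1 , -0.25]), array([-0.1,  0. ,  0.1]))
1256 [[511.62369734 145.28872707 140.45920928]
 [525.89008705 152.44379453 142.89997141]
 [534.80908641 159.66217637 144.18256407]] ((522.5621337890625, 152.9223175048828), (15.23980712890625, 26.344711303710938), 83.58442687988281)
```

View pics/w2.png

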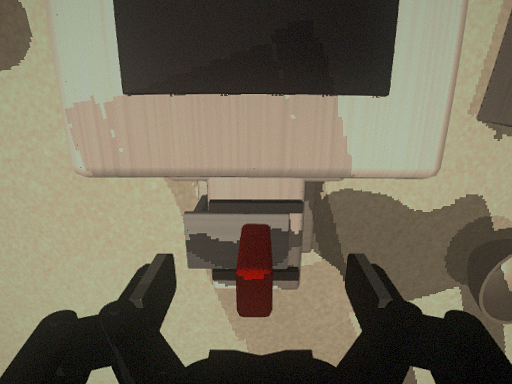

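The tab sits between the fingers, about 2.5 mm to the left of centre. I centre on it and close.

>>> servo_tool:
  commands:
    - [[0,0.1,0,-0.2,0,0,0],[0,0.2,0,-0.25,0,0,0],[120,0.2,0,-0.25,0,0,0],[160,0.2,0,-0.25,0,0,0],[255,0.2,0,-0.25,0,0,0],[255,0.2,0,-0.25,0,0,0],[255,0.2,0,-0.25,0,0,0],[255,0.2,0,-0.25,0,0,0]]
  force: 60

```text
time: 4.1
tool_pos: [523.3, 153.2, 108.5]
tcp_rot: [-1.0, 90.0, -98.2]
ft_force: [-1.4, -1.6, 2.0]
finger_gap: 15.0
```

>>> servo_tool:
  commands:
    - [[255,0,0,0,0,0,0],[255,0,0,0,0,0,0]]

```text
time: 4.3
tool_pos: [523.3, 153.2, 108.5]
tcp_rot: [12.1, 90.0, -85.1]
ft_force: [-2.0, -0.8, 2.7]
finger_gap: 15.3
```

>>> servo_tool:
  commands:
    - [[255,0,0,-0.2,0,0,0],[255,0,0,-0.5,0,0,0],[255,0,0,-0.8,0,0,0],[255,0,0,-1.1,0,0,0],[255,0,0,-1.35,0,0,0],[255,0,0,-1.45,0,0,0],[255,0,0,-1.45,0,0,0],[255,0,0,-1.45,0,0,0]]

```text
time: 5.1
tool_pos: [525.1, 166.6, 108.4]
tcp_rot: [-1.7, 89.9, -98.9]
ft_force: [-2.4, -8.1, 4.7]
finger_gap: 15.4
```

```bash
python3 - <<'E'
from h import *
s=r.sense(); print(s['tool_pos'],s['ft_force'],s['tcp_rot'],s['wrist_torque'],s['finger_gap'])
c=r.calibration("wrist");p,d=r.snapshot("wrist");cv2.imwrite("pics/w3.png",p[:,:,::-1])
E
```

```text
[525.07810321 166.64635807 108.42734794] [-2.376132   -8.08968867  4.71947406] [ -1.67849954  89.89039518 -98.88050894] [-1.03995603  0.41532225 -0.21698218] 15.427966504768452
```

View pics/w3.png

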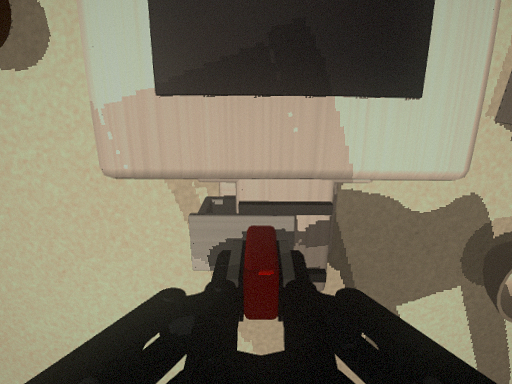

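The tab is drawn 13.5 mm at 8 N. I lift along the hinge arc, turning the tool with the lid.

>>> servo_tool:
  commands:
    - [[255,-0.24,0.04,0,0,0,-0.5],[255,-0.47,0.07,0,0,0,-1],[255,-0.95,0.16,0,0,0,-2],[255,-1.42,0.25,0,0,0,-3],[255,-1.89,0.35,0,0,0,-4],[255,-2.35,0.45,0,0,0,-5],[255,-2.82,0.57,0,0,0,-6],[255,-3.28,0.69,0,0,0,-7]]

```text
time: 5.95
tool_pos: [531.6, 165.5, 140.4]
tcp_rot: [-88.8, 82.9, 174.0]
ft_force: [-1.8, -8.0, -2.6]
finger_gap: 15.5
```

```bash
python3 - <<'E'
from h import *
s=r.sense(); print(s['tool_pos'],s['ft_force'],s['tcp_rot'],s['wrist_torque'],s['finger_gap'])
p,d=r.snapshot("scene");cv2.imwrite("pics/s4.png",p[:,:,::-1])
E
```

```text
[531.55744829 165.47973757 140.38672376] [-1.7674936  -7.97754843 -2.61614858] [-88.81920119  82.89727728 173.96105256] [-1.07646322 -0.27026044 -0.06007741] 15.529496723137159
```

View pics/s4.png

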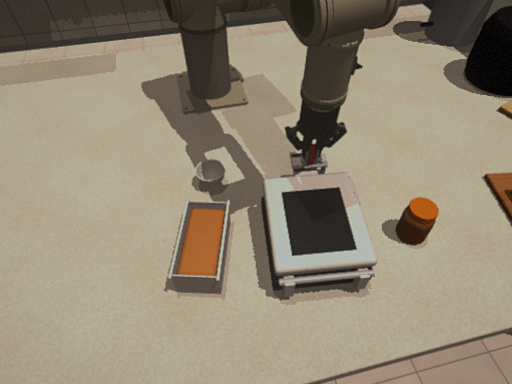

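The lid has come up 32 mm in the grip: the gap is steady and the load went from +4.7 to -2.6 N. I carry on.

>>> servo_tool:
  commands:
    - [[255,-0.47,0.07,0,0,0,-1],[255,-0.95,0.16,0,0,0,-2],[255,-1.42,0.25,0,0,0,-3],[255,-1.89,0.35,0,0,0,-4],[255,-2.35,0.45,0,0,0,-5],[255,-2.82,0.57,0,0,0,-6],[255,-3.28,0.69,0,0,0,-7],[255,-3.74,0.82,0,0,0,-8]]

```text
time: 6.8
tool_pos: [544.1, 164.0, 176.6]
tcp_rot: [-89.4, 74.9, 173.3]
ft_force: [-2.9, -8.2, -1.0]
finger_gap: 15.2
```

>>> servo_tool:
  commands:
    - [[255,-0.47,0.07,0,0,0,-1],[255,-0.95,0.16,0,0,0,-2],[255,-1.42,0.25,0,0,0,-3],[255,-1.89,0.35,0,0,0,-4],[255,-2.35,0.45,0,0,0,-5],[255,-2.82,0.57,0,0,0,-6],[255,-3.28,0.69,0,0,0,-7],[255,-3.5,0.75,0,0,0,-7.5]]

```text
time: 7.6
tool_pos: [560.5, 162.0, 208.7]
tcp_rot: [-89.7, 67.4, 173.1]
ft_force: [-5.1, -7.3, 1.0]
finger_gap: 15.1
```

>>> servo_tool:
  commands:
    - [[255,0,0,0,0,0,0],[255,0,0,0,0,0,0],[255,0,0,0,0,0,0],[255,0,0,0,0,0,0],[255,0,0,0,0,0,0]]

```text
time: 8.1
tool_pos: [560.3, 162.1, 208.5]
tcp_rot: [-89.7, 67.4, 173.1]
ft_force: [-3.6, -8.2, 0.7]
finger_gap: 15.7
```

```bash
python3 - <<'E'
from h import *
s=r.sense(); print(s['tool_pos'],s['ft_force'],s['tcp_rot'],s['wrist_torque'],s['finger_gap'],s['qd'])
p,R=cur(s); print("grasp pt",p-19*R.as_matrix()[:,0],R.as_matrix().round(3))
p,d=r.snapshot("scene");cv2.imwrite("pics/s5.png",p[:,:,::-1])
c=r.calibration("wrist");p,d=r.snapshot("wrist");cv2.imwrite("pics/w5.png",p[:,:,::-1])
m=red(p);ys,xs=np.nonzero(m);o,dd=ray("wrist",np.c_[xs,ys],c);z=d[ys,xs];P=(o+dd*z[:,None])[z>0]
print(len(P),np.percentile(P,[2,50,98],axis=0).round(1))
E
```

```text
[560.32881236 162.05113233 208.49261992] [-3.59234116 -8.23218628  0.71642849] [-89.65298884  67.42361556 173.10038081] [-0.93428413 -0.01878939  0.21357851] 15.655413000703378 [ 0.05689062  0.09102302  0.03519878  0.00367636 -0.07543014 -0.01057239]
grasp pt [567.57036813 161.17485663 226.03662206] [[-0.381  0.916 -0.126]
 [ 0.046 -0.117 -0.992]
 [-0.923 -0.384  0.002]]
2706 [[562.3 152.3 196.4]
 [575.4 159.6 236.4]
 [583.2 167.  244.3]]
```

View pics/s5.png

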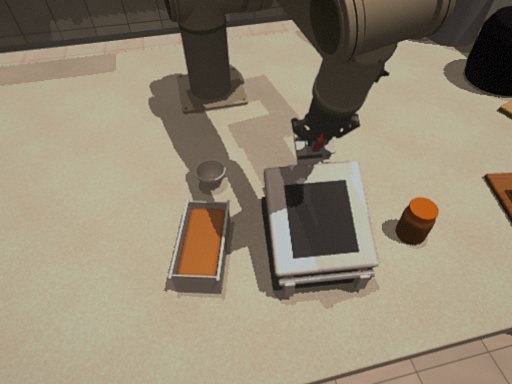

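View pics/w5.png

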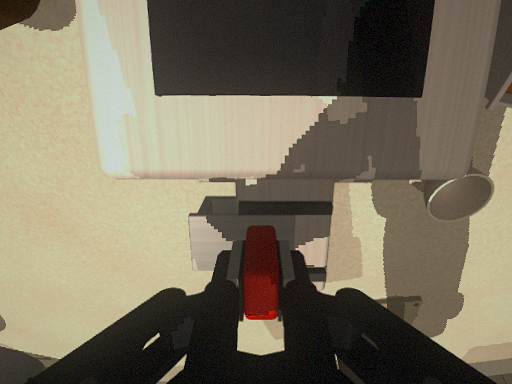

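The scene view shows the lid up with its tongue at about (313,150), and the tin, jar and bowl at the same pixels as before. The wrist view shows the tab at (261,272), sitting in the pads just as it did before the lift. The arm is steady, so I hand in.

```bash
python3 - <<'E'
from bench import r
print(r.hand_in()); s=r.sense();print(s['time'],s['tool_pos'],s['finger_gap'],s['ft_force'])
E
```

```text
the job is handed in; nothing more can be done
None
the job is handed in; nothing more can be done
```

The lid is open and the gripper is still holding it up by the red tab. I pinched the tab at 60 N and drew it 13.5 mm to the left, where the spring pulled back with about 8 N. With the latch drawn, I lifted along the hinge arc, turning the tool 22.5° with the lid, and handed in at about 8.2 s.

**Last checks:** The tab's top edge read about 244 mm against 144 mm when shut, so it rose about 10 cm. The grip was holding, with a gap of 15.7 mm and the tab in the same place between the pads. The arm was at rest. The tin, jar and bowl appear unmoved in the scene picture.

**One disagreement:** the vertical wrist force at the end read +0.7 N, where the lid's weight should give roughly -3 to -6 N. It had already read +4.7 N with the latch drawn, before the lift. I put it down to a few newtons of preload between grip and hinge, or sensor drift, but did not test this. The pictures show the lid is raised.

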